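# Vent the drying box and hold its flap at the marker

## Task

The glued fibre pieces in the plywood drying box are to be looked at. First pull the black vent plug on the box's top fully up to let the damp air out, then lift the flap by its bar handle until it slopes in line with the steel marker arm at the box's side, and finish while still holding it there with the gripper, because it falls shut when let go. Do not shift the marker arm, and leave the glue bottle, twine spool and bowl where they stand.

Things in the scene. Friction and masses are not known exactly. Their poses are not given: they have to be found in the camera images.
- dryer: plywood drying box fixed to the table, 230 (x) by 300 (y) by 110 mm high, front towards -x. Origin on the table at the underside; the box spans y = -135 to +165 mm and x = -115 to +115 mm of its own frame. Its top is the flap (y = -135 to +77 mm) and beside it a fixed strip (y = +77 to +165 mm, top face at 122 mm) that carries the vent plug
- vent_head (a point): centre of the round head of the black vent plug (head 34 mm diameter, 22 mm high, vertical axis) on a bare 16 mm steel stem; at joint 0 the head's underside is 22 mm above the strip's top face (16 mm above a 6 mm high collar, 44 mm across, around the stem)
- vent (a joint): how far the vent plug is pulled up, m: 0 fully pushed in, 0.020 fully up against its stop; slides vertically, stays where it is left, held by about 3 N of friction; captive, it does not come off
- flap_bar (a point): middle of the flap's steel bar handle: a round bar 12 mm thick and 110 mm long, parallel to the hinge (box y), carried on a 12 mm post at each end with its axis 42 mm above the flap's top face, near the flap's front edge (front edge 22 mm ahead of the bar). The point turns with the flap: x along the flap from front edge to hinge, y along the bar, z out of the top face
- flap_hinge (a point): middle of the hinge axis of the flap, at the rear (box +x) edge, 116 mm above the table; axis along box y. In the flap's frame the bar lies 203 mm ahead (-x) of it and 48 mm above (+z). The flap is a plywood board 225 by 212 by 12 mm, about 0.35 kg, hinge almost frictionless
- flap (a joint): opening angle of the flap, rad: 0 closed (level), grows as the front edge rises, limit 1.35; falls shut by its weight
- marker_tip (a point): centre of the 40 mm disc at the free end of the marker arm, a flat steel strip 250 long, 22 high and 8 mm thick outside the box's -y side, its middle plane 21 mm beyond the wall (box y = -156 mm), turning about the same axis as the flap, 250 mm from it. A thin fixed steel arc stands beside it, only for show
- marker (a joint): angle of the marker arm above level, rad, on the same scale as flap (equal values: flap and arm in line); set between 0.45 and 0.85, differs each time; stays by friction
- glue: white glue bottle, 66 mm diameter, 190 mm high, standing beside the box's +y side; origin at the centre of its underside. Bystander
- spool: upright cone-shaped twine spool, 80 mm across the foot, 145 mm high, on the box's -y side; origin at the centre of its underside. Bystander
- bowl: bowl, 150 mm across the rim, 60 mm high, on the +y side, nearer the robot than the bottle; origin at the centre of its underside. Bystander

How it is judged (in metres and radians):
On the way, in this order (a step that is already met when the one before it is completed fails the run):
1. the vent plug is pulled up (value of joint vent above 0.016 m), for 0.2 s.
2. the flap is raised in line with the marker arm (angle between the x axis of flap_bar and the x axis of marker_tip, either way round below 0.09 rad), for 0.3 s.
At the end, for the whole second after the job is handed in: the gripper's fingers hold the flap still (under 0.05 rad/s), within 0.09 rad (5 degrees) of the marker arm's slope, nothing else carrying it; the vent plug is up (more than 16 of its 20 mm); the marker arm's tip is within 12 mm, and bottle, spool and bowl within 30 mm, of where they were (angle between the x axis of flap_bar and the x axis of marker_tip, either way round below 0.09 rad and velocity of joint flap between -0.05 and 0.05 rad/s and contact force between the fingers and flap above 0.5 N and contact force between flap and glue below 0.1 N and contact force between flap and spool below 0.1 N and contact force between flap and bowl below 0.1 N and value of joint vent above 0.016 m and distance of marker_tip from where it was at the start of the episode below 0.012 m and distance of each of glue, spool, bowl from where it was at the start of the episode below 0.03 m); the arm keeps its last pose, push and grip.
It fails at once if the flap is lifted before the vent plug is up (value of joint flap above 0.15 rad and value of joint vent below 0.01 m).
It fails at once if the marker arm is shifted (distance of marker_tip from where it was at the start of the episode above 0.012 m).
It fails at once if bottle, spool or bowl is knocked over or pushed away (distance of any of glue, spool, bowl from where it was at the start of the episode above 0.03 m or angle between any of glue, spool, bowl's own z axis and vertical above 0.5 rad).
It also fails if it takes over 51 s, if anything falls off the work surface, if the arm or the gripper's body presses on something with over 40 N, if the wrist force passes 120 N, or if a joint passes its speed limit or range.

## Robot

A 6-joint arm with a two-finger parallel gripper is mounted at the origin on the work surface. World frame = base frame: x ahead of the robot, y to its left, z up, the work surface at z = 0. Lengths are in mm, angles in rad, forces in N, time in s.
With the tool pointing down it reaches from about 375 to 750 mm from the base axis. Payload 9 kg.
Tool frame: the origin (TCP) lies midway between the tips of the shut fingers; the grasp point (between the pads) lies 19 mm behind it; x points along the fingers, y is the direction in which the jaws open and shut, and the axes are right-handed (so a half turn about x gives the same grasp; the last joint's range is limited). The gripper opens to 85 mm and grips with 20 to 120 N. Pads are 22 mm wide; open, the fingers measure 114 mm over their backs; the gripper's body (76 mm by 85 mm) begins 54 mm behind the grasp point. The pads swing forward as they close: fully open they stand 13 mm farther back than shut.
Start: joints at [-1.532, 0.104, 0.097, 1.564, 0, 1.353], TCP at [152.4, -580.354, 231.331] pointing down, gripper open.
Joint ranges: [-2.99, 2.99], [-0.84, 1.86], [-1.1, 1.16], [-1.84, 2.11], [-1.51, 1.56], [-3.14, 3.14]. Speed limits (rad/s): [2.22, 2.22, 2.57, 3.14, 3.14, 3.14].

## Interface

Orientations are given as a 3x3 rotation matrix whose columns are the frame's x, y, z axes.
In Python, from station import robot gives the robot as it stands. The module is installed in compiled form; this text tells all that it offers.
- The arm moves only by the shell command python3 -m handwheel 'ROWS' [OPENING]. ROWS is JSON, a list of rows, each a list of 6 numbers: the shift along the world's x, y, z in mm, then the turn, a rotation vector about the world's x, y, z in units of 5 degrees (1.0 is 5 degrees). A call has 1 to 10 rows; each row is the pose to reach, as a shift and turn from the pose commanded when the call began; what a row does not reach only later rows make up. A row lasts 1/12 s, in which the tool goes at most 41.7 mm and 7.16 degrees, less where a joint would pass 70% of its speed; a pose out of reach is approached as far as the arm can. A call with a gripper value outside its range is refused whole. OPENING is the finger opening in mm, from 0 to 85.4, set as the call begins (- or left out, the last holds). The fingers move at their own pace and stop on an object; the grip force is fixed at half the most. Time passes only in rows, so rows that repeat a pose let the fingers close. It gives the time, the measured TCP pose, the force and the opening at its end, in the units of the state.
- robot.observe(): the state, without advancing time (a new reading comes with each control period).
- robot.camera(name): name is "side" or "top" or "wrist"; returns a dict with "color" (420x560x3 uint8, blue, green, red), "camera_matrix" (3x3 intrinsics, pixels), "view" (4x4, takes a point from world to camera coordinates). Camera axes: x right, y up, looking along -z (the intrinsics and any distortion apply to the point x, -y, -z); pixel columns grow to the right and rows downward; lengths in mm; the calibration is good to about 2 mm. A picture is of the moment at which its call begins. There is no depth.
- robot.close_job(): hands the job in, once; it reports no verdict.
Trained networks look in a picture, given as the dict that the camera call returned (one of the last four; its "shot" number tells which), for a name from the list of things; names that differ only in an ending like _2 or _b are one class to them, and where a whole thing is asked for, a point or a joint stands for the part that bears it (a point fixed in the world has none). Each returns a list of dicts, best first, with "score" (0 to 1); they miss things now and then, are a little off and sometimes report something else, mostly with a low value. They report only what shows in the picture. A call takes as long as a camera call.
- robot.boxes_of(target, picture): "bbox" ([left, top, width, height] in pixels, round what is visible of it).
- robot.silhouettes(target, picture): "region" (420x560 bool, what is visible of it) and "bbox" ([left, top, width, height] in pixels, round what is visible of it).
The state is a dict: "time": time; "joints": joint angles; "qd": joint speeds; "joint_efforts": joint torques, N m; "eef_pos": TCP position; "ee_rot": TCP orientation; "ft_force": force on the tool from outside, world axes, zero at the start; "wrist_torque": the same for the moment, N m; "grip_width": finger opening in mm.
Only numpy, scipy, OpenCV 4.12 (cv2) and the standard library are available. Lean on these libraries where they do the work, as an engineer would, in place of code of your own. Each camera call takes 0.05 s, during which the arm holds its last target.

## Working session

There is one attempt and no reset: what is moved stays moved. The work goes in short steps, Python scripts to look and compute and a shell command to move; the robot and the scene stay as the last step left them, time stands still between calls to the robot, and variables do not carry over. Pictures are saved under pics/ and viewed, and the job is handed in when it is done.

```bash
mkdir -p pics; python3 - <<'E'
from station import robot
import cv2,json,numpy as np
for n in ["side","top"]:
    p=robot.camera(n); cv2.imwrite(f"pics/{n}0.png",p["color"])
    print(n,p["shot"],np.round(p["camera_matrix"],1).tolist(),np.round(p["view"],3).tolist(),[k for k in p])
    for t in ["dryer","vent_head","flap_bar","marker_tip","glue","spool","bowl"]:
        print(t,[(round(b["score"],2),np.round(b["bbox"]).tolist()) for b in robot.boxes_of(t,p)[:2]])
s=robot.observe();print(s["time"],s["eef_pos"],np.round(s["ee_rot"],3).tolist())
E
```

```text
side 1 [[545.4, 0.0, 278.8], [0.0, 545.4, 215.4], [0.0, 0.0, 1.0]] [[-0.902, -0.43, 0.02, 597.104], [0.278, -0.546, 0.791, -227.84], [-0.329, 0.719, 0.612, -1154.587], [0.0, 0.0, 0.0, 1.0]] ['color', 'camera_matrix', 'view', 'shot']
dryer [(0.78, [240.0, 96.0, 150.0, 180.0])]
vent_head [(0.47, [291.0, 193.0, 16.0, 19.0])]
flap_bar [(0.76, [267.0, 148.0, 120.0, 69.0])]
marker_tip [(0.68, [320.0, 95.0, 71.0, 54.0])]
glue [(0.66, [215.0, 189.0, 28.0, 79.0]), (0.41, [234.0, 257.0, 68.0, 59.0])]
spool [(0.93, [334.0, 132.0, 22.0, 31.0])]
bowl [(0.85, [236.0, 258.0, 69.0, 59.0])]
top 2 [[486.5, 0.0, 279.2], [0.0, 486.5, 215.2], [0.0, 0.0, 1.0]] [[-0.008, -1.0, -0.001, 68.256], [0.989, -0.008, 0.146, -636.618], [-0.146, 0.0, 0.989, -1260.072], [0.0, 0.0, 0.0, 1.0]] ['color', 'camera_matrix', 'view', 'shot']
dryer [(0.75, [267.0, 171.0, 153.0, 111.0]), (0.61, [288.0, 219.0, 11.0, 13.0])]
vent_head [(0.52, [284.0, 222.0, 14.0, 10.0])]
flap_bar [(0.78, [303.0, 178.0, 96.0, 104.0])]
marker_tip [(0.72, [408.0, 199.0, 12.0, 72.0])]
glue [(0.82, [236.0, 166.0, 29.0, 36.0])]
spool [(0.95, [416.0, 209.0, 34.0, 34.0])]
bowl [(0.63, [194.0, 212.0, 59.0, 56.0])]
0.8 [ 152.38852297 -580.4021034   231.38382554] [[-0.0, 0.254, -0.967], [-0.0, -0.967, -0.254], [-1.0, 0.0, 0.0]]
```

```bash
python3 - <<'E'
import cv2
a=cv2.imread("pics/side0.png")[70:330,190:420];cv2.imwrite("pics/side0c.png",cv2.resize(a,(690,780)[::1],interpolation=cv2.INTER_CUBIC)[:600] if 0 else cv2.resize(a,None,fx=2.3,fy=2.3,interpolation=cv2.INTER_CUBIC))
a=cv2.imread("pics/top0.png")[140:310,170:470];cv2.imwrite("pics/top0c.png",cv2.resize(a,None,fx=2.6,fy=2.6,interpolation=cv2.INTER_CUBIC))
E
```

```text
(no output)
```

View pics/side0c.png

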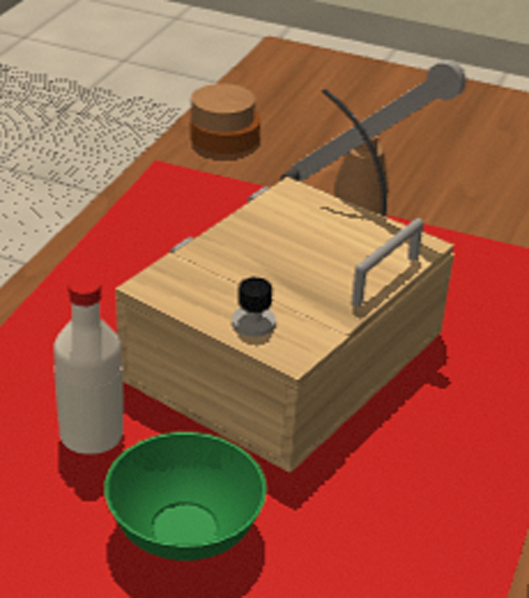

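View pics/top0c.png

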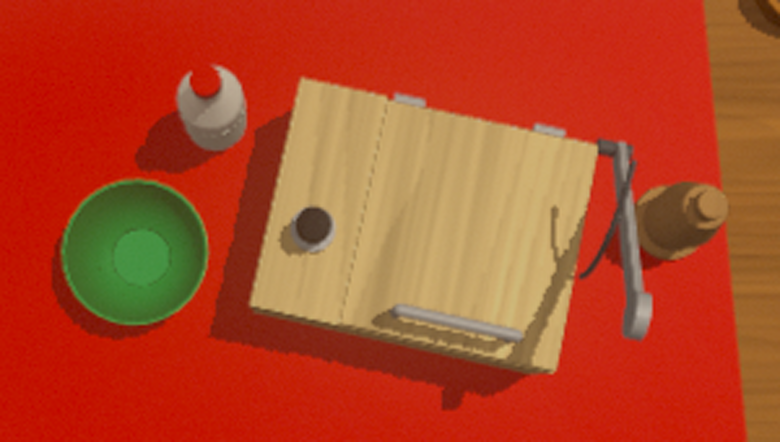

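The pictures show the box turned slightly. The plug is at side px (301,198), top (290,227). The bar is at top ~(323,259)-(370,269). The marker arm points up at the -y side, with the spool just beyond it. Next I fit the box pose to the corners.

```bash
cat > h.py <<'E'
import numpy as np
from scipy.optimize import least_squares
def P(cam,K,X):
    X=np.atleast_2d(X); c=X@cam[:3,:3].T+cam[:3,3]
    return np.c_[K[0,0]*c[:,0]/-c[:,2]+K[0,2], K[1,1]*-c[:,1]/-c[:,2]+K[1,2]]
E
python3 - <<'E'
from station import robot
from h import *
import cv2
S=robot.camera("side");T=robot.camera("top")
cT=np.array([[302,78],[250,307],[553,373],[597,143]])/2.6+[170,140]
cS=np.array([[117,290],[298,379],[453,247],[288,180]])/2.3+[190,70]
L=np.array([[115,165,122],[-115,165,122],[-115,-135,122],[115,-135,122.]])
def W(p,L):
    c,s=np.cos(p[2]),np.sin(p[2]);return np.c_[p[0]+c*L[:,0]-s*L[:,1],p[1]+s*L[:,0]+c*L[:,1],L[:,2]]
proj=lambda im,X:P(im["view"],im["camera_matrix"],X)
def r(p):return np.r_[(proj(T,W(p,L))-cT).ravel(),(proj(S,W(p,L))-cS).ravel()]
o=least_squares(r,[580,0,-.2]);print(o.x,np.round(o.fun,1))
p=o.x
def tri(uT,uS,x0):
    q=least_squares(lambda X:np.r_[(proj(T,X)-uT).ravel(),(proj(S,X)-uS).ravel()],x0);return q.x,q.fun
inv=lambda X:(np.array([[np.cos(p[2]),np.sin(p[2])],[-np.sin(p[2]),np.cos(p[2])]])@(X[:2]-p[:2]))
# vent head via top-face centre
for nm,uT,uS in [("vent head top",np.array([314,224])/2.6+[170,140],np.array([255,285])/2.3+[190,70]),
 ("bar +y end",np.array([397,311])/2.6+[170,140],np.array([358,269])/2.3+[190,70]),
 ("bar -y end",np.array([520,337])/2.6+[170,140],np.array([418,226])/2.3+[190,70]),
 ("disc",np.array([637,316])/2.6+[170,140],np.array([446,82])/2.3+[190,70])]:
    X,f=tri(uT,uS,[550,0,150.]);print(nm,np.round(X),"local",np.round(inv(X)),np.round(f,1))
# marker angle from fit
for hx in (110,):
    m=least_squares(lambda a:np.r_[proj(T,W(p,np.array([[hx-250*np.cos(a[0]),-156,116+250*np.sin(a[0])]]))).ravel()-(np.array([637,316])/2.6+[170,140]),
       proj(S,W(p,np.array([[hx-250*np.cos(a[0]),-156,116+250*np.sin(a[0])]]))).ravel()-(np.array([446,82])/2.3+[190,70])],[.6])
    print("marker",hx,m.x,m.fun)
for n,im in (("side",S),("top",T)):
    for t in("marker_tip","spool","glue","bowl"):
        print(n,t,[(round(b["score"],2),np.round(b["bbox"]).tolist()) for b in robot.silhouettes(t,im)[:1]])
E
```

```text
[ 5.93456555e+02 -8.67126624e+01 -2.28237690e-01] [-1.4  0.2 -1.4 -0.2  0.1  0.9  0.2  0.2 -0.7 -1.4  0.2 -0.1  1.8 -1.4
 -1.1 -2.8]
vent head top [593.  35. 165.] local [-28. 119.] [-0.1 -0.2  0.2  0. ]
bar +y end [513. -41. 162.] local [-89.  27.] [-0.2 -0.7  0.7  0.1]
bar -y end [ 487. -155.  155.] local [-88. -91.] [-0.1 -0.3  0.3  0. ]
disc [ 498. -229.  288.] local [ -61. -160.] [ 0.  0. -0. -0.]
marker 110 [0.80074638] [-1.05741523  1.02437309  0.87989746 -1.98155761]
side marker_tip [(0.75, [320.0, 95.0, 72.0, 53.0])]
side spool [(0.7, [334.0, 132.0, 25.0, 32.0])]
side glue [(0.86, [214.0, 190.0, 30.0, 78.0])]
side bowl [(0.63, [237.0, 257.0, 70.0, 57.0])]
top marker_tip [(0.63, [405.0, 197.0, 17.0, 74.0])]
top spool [(0.81, [413.0, 208.0, 41.0, 34.0])]
top glue [(0.64, [239.0, 166.0, 28.0, 32.0])]
top bowl [(0.76, [195.0, 212.0, 55.0, 52.0])]
```

Heights and sizes check out: head top at 165 mm (expected 166), bar at ~160 (expected 164), and marker about 0.78 rad. Now I move over the plug, raising first to clear the marker arm.

```bash
python3 -m handwheel '[[0,0,40,0,0,0],[0,0,80,0,0,0],[0,0,120,0,0,0],[20,30,130,0,0,1],[40,60,130,0,0,2],[65,90,130,0,0,3],[90,125,130,0,0,4],[115,160,130,0,0,5],[138,192,130,0,0,6],[160,225,130,0,0,6]]' 85
python3 -m handwheel '[[23,32,0,0,0,1],[46,64,0,0,0,2],[70,97,0,0,0,3],[93,130,0,0,0,4],[116,162,0,0,0,5],[140,195,0,0,0,6],[163,227,0,0,0,6.44],[186,260,0,0,0,6.44],[210,292,0,0,0,6.44],[233,325,0,0,0,6.44]]'
python3 - <<'E'
from station import robot
import numpy as np
s=robot.observe();print(s["time"],s["eef_pos"],np.round(s["ee_rot"],3).tolist(),s["ft_force"],s["joints"])
E
```

```text
time: 2.13
eef_pos: [313.2, -353.6, 361.5]
ee_rot: [[0.0, 0.707, -0.707], [-0.001, -0.707, -0.707], [-1.0, 0.001, 0.0]]
ft_force: [1.8, -0.0, -0.0]
grip_width: 85.3
time: 2.97
eef_pos: [546.3, -28.4, 361.5]
ee_rot: [[0.001, 0.974, -0.226], [-0.0, -0.226, -0.974], [-1.0, 0.001, 0.0]]
ft_force: [0.7, -1.1, 0.4]
grip_width: 84.9
2.9667 [546.3261608  -28.37074423 361.45972613] [[0.001, 0.974, -0.226], [-0.0, -0.226, -0.974], [-1.0, 0.001, 0.0]] [ 0.68529619 -1.08393557  0.38095478] [-2.91000718e-01  1.66410314e-02  2.47212171e-01  1.80061755e+00
 -1.02101043e-04  1.50797066e+00]
```

```bash
python3 -m handwheel '[[16,21,0,0,0,0],[32,42,0,0,0,0],[47,63,0,0,0,0],[47,63,-40,0,0,0],[47,63,-80,0,0,0],[47,63,-115,0,0,0],[47,63,-140,0,0,0],[47,63,-150,0,0,0]]'
python3 - <<'E'
from station import robot
import cv2,numpy as np
from h import *
for n in ("wrist","side"):
    p=robot.camera(n);c=p["color"]
    if n=="side": c=cv2.resize(c[70:330,190:420],None,fx=2.3,fy=2.3,interpolation=cv2.INTER_CUBIC)
    cv2.imwrite(f"pics/{n}1.png",c)
    for t in ["vent_head"]:
        print(n,[(round(b["score"],2),np.round(b["bbox"]).tolist()) for b in robot.boxes_of(t,p)[:2]])
    print(P(p["view"],p["camera_matrix"],[[593,35,166],[593,35,144]]))
E
```

```text
time: 3.63
eef_pos: [590.5, 33.1, 206.7]
ee_rot: [[-0.006, 0.974, -0.226], [0.001, -0.226, -0.974], [-1.0, -0.006, 0.0]]
ft_force: [-0.7, -0.6, -0.1]
grip_width: 85.0
wrist [(0.71, [257.0, 197.0, 53.0, 49.0])]
[[282.25559757 227.73711495]
 [282.01205122 216.72346246]]
side []
[[301.2563608  193.48533924]
 [300.81506677 201.39629088]]
```

View pics/wrist1.png

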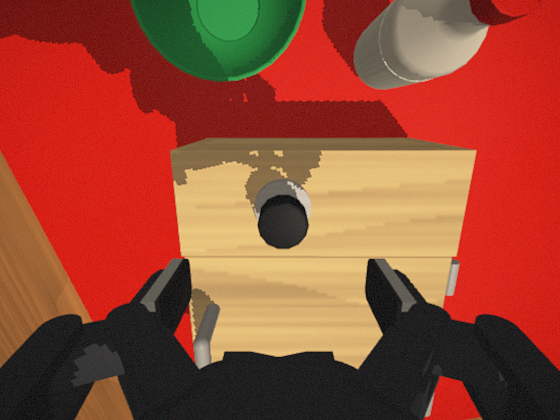

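View pics/side1.png

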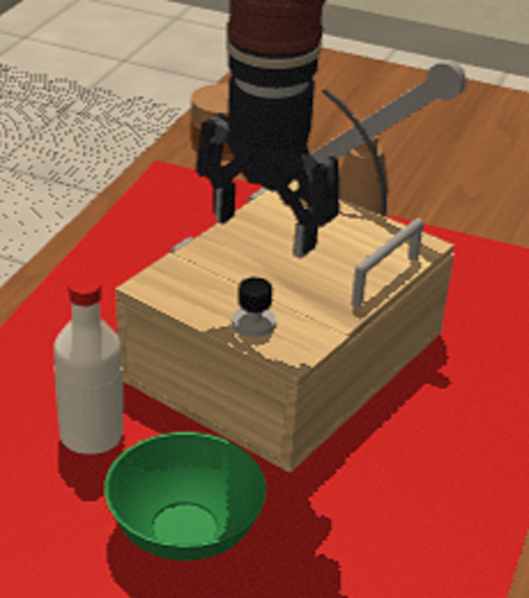

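Wrist view: the plug head (283,221) lies where predicted and is centred between the fingers. Descending and gripping.

```bash
python3 -m handwheel '[[0,0,-25,0,0,0],[0,0,-45,0,0,0],[0,0,-60,0,0,0],[0,0,-70,0,0,0],[0,0,-77,0,0,0],[0,0,-77,0,0,0]]'
python3 -m handwheel '[[0,0,0,0,0,0],[0,0,0,0,0,0],[0,0,0,0,0,0],[0,0,0,0,0,0],[0,0,0,0,0,0],[0,0,0,0,0,0],[0,0,0,0,0,0]]' 10
```

```text
time: 4.33
eef_pos: [592.6, 32.6, 134.4]
ee_rot: [[0.0, 0.974, -0.226], [-0.0, -0.226, -0.974], [-1.0, 0.0, 0.0]]
ft_force: [0.0, 0.9, -0.0]
grip_width: 84.9
time: 4.92
eef_pos: [593.1, 32.5, 135.1]
ee_rot: [[0.002, 0.974, -0.226], [-0.0, -0.226, -0.974], [-1.0, 0.002, -0.0]]
ft_force: [3.6, -0.5, 2.7]
grip_width: 32.7
```

```bash
python3 -m handwheel '[[0,0,0,0,0,0],[0,0,4,0,0,0],[0,0,8,0,0,0],[0,0,12,0,0,0],[0,0,15,0,0,0],[0,0,18,0,0,0],[0,0,20,0,0,0],[0,0,21,0,0,0],[0,0,22,0,0,0],[0,0,22,0,0,0]]'
```

```text
time: 5.75
eef_pos: [593.0, 32.5, 154.1]
ee_rot: [[-0.0, 0.974, -0.227], [0.0, -0.227, -0.974], [-1.0, -0.0, -0.0]]
ft_force: [13.1, -1.0, -14.9]
grip_width: 32.6
```

The plug met its stop (19+ mm rise, −15 N). Releasing, rising, and checking.

```bash
python3 -m handwheel '[[0,0,-2,0,0,0],[0,0,-2,0,0,0],[0,0,-2,0,0,0],[0,0,-2,0,0,0],[0,0,-2,0,0,0]]' 85
python3 -m handwheel '[[0,0,20,0,0,0],[0,0,50,0,0,0],[0,0,85,0,0,0],[0,0,115,0,0,0],[0,0,125,0,0,0]]'
python3 - <<'E'
from station import robot
import cv2,numpy as np
from h import *
for n in ("side","top"):
    p=robot.camera(n);c=p["color"]
    c=cv2.resize(c[70:330,190:420],None,fx=2.3,fy=2.3,interpolation=cv2.INTER_CUBIC)
    cv2.imwrite(f"pics/{n}2.png",c)
    print(n,[(round(b["score"],2),np.round(b["bbox"]).tolist()) for b in robot.boxes_of("vent_head",p)[:2]])
    print(P(p["view"],p["camera_matrix"],[[593,34,186],[593,34,166]]))
E
```

```text
time: 6.17
eef_pos: [592.3, 32.7, 154.6]
ee_rot: [[0.0, 0.974, -0.226], [-0.0, -0.226, -0.974], [-1.0, 0.0, 0.0]]
ft_force: [0.3, 0.6, -0.4]
grip_width: 84.7
time: 6.58
eef_pos: [593.5, 32.5, 284.9]
ee_rot: [[0.006, 0.974, -0.226], [-0.001, -0.226, -0.974], [-1.0, 0.006, -0.0]]
ft_force: [0.1, -0.1, 1.8]
grip_width: 85.0
side [(0.72, [294.0, 183.0, 18.0, 28.0])]
[[301.84624385 185.91250109]
 [301.43498672 193.25495791]]
top [(0.19, [416.0, 209.0, 36.0, 30.0])]
[[291.44647686 224.91049213]
 [291.25072683 225.94949784]]
```

View pics/side2.png

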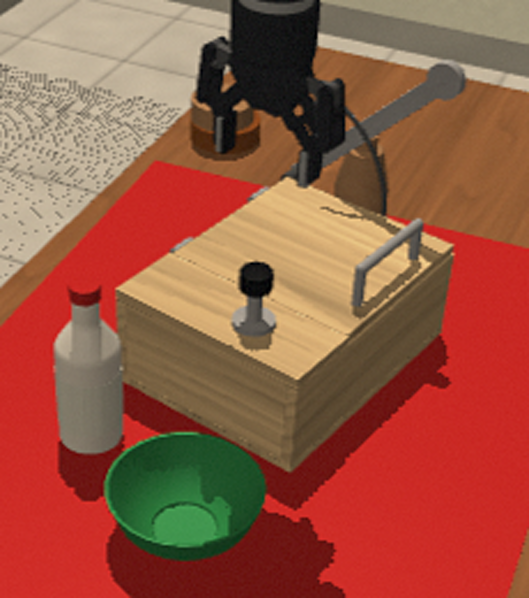

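The plug is fully up: its head rose about 7 px (≈20 mm). Next is the pre-grasp pose for the bar, with the tool tilted 25° outward so that turning with the flap ends near vertical.

```bash
python3 -m handwheel '[[-20,-20,0,-0.2,-0.81,0],[-40,-41,0,-0.4,-1.62,0],[-60,-61,0,-0.6,-2.43,0],[-80,-82,0,-0.8,-3.24,0],[-100,-102,-10,-0.95,-4.06,0],[-121,-123,-25,-1.13,-4.87,0],[-121,-123,-45,-1.13,-4.87,0],[-121,-123,-51,-1.13,-4.87,0],[-121,-123,-51,-1.13,-4.87,0]]'
python3 - <<'E'
from station import robot
import cv2,numpy as np
from h import *
for n in ("wrist","side"):
    p=robot.camera(n);c=p["color"]
    if n=="side": c=cv2.resize(c[70:330,190:420],None,fx=2.3,fy=2.3,interpolation=cv2.INTER_CUBIC)
    cv2.imwrite(f"pics/{n}3.png",c)
    e=np.array([-.2263*-1,.974,0])
    print(P(p["view"],p["camera_matrix"],[[501,-97,164],np.array([501,-97,164])+55*e,np.array([501,-97,164])-55*e]))
print(robot.observe()["joints"])
E
```

```text
time: 7.53
eef_pos: [479.2, -93.1, 219.3]
ee_rot: [[0.387, 0.893, -0.229], [-0.086, -0.212, -0.974], [-0.918, 0.397, -0.005]]
ft_force: [-0.4, 0.6, -1.5]
grip_width: 84.9
[[275.98131485 220.38737586]
 [275.64635946 142.31797096]
 [276.27024487 287.72946003]]
[[359.26984638 175.61112138]
 [346.56982386 185.72688201]
 [371.30907337 166.02169442]]
[-0.53917947 -0.84019122 -0.71882664  1.29120546  0.12659723  1.28731499]
```

View pics/wrist3.png

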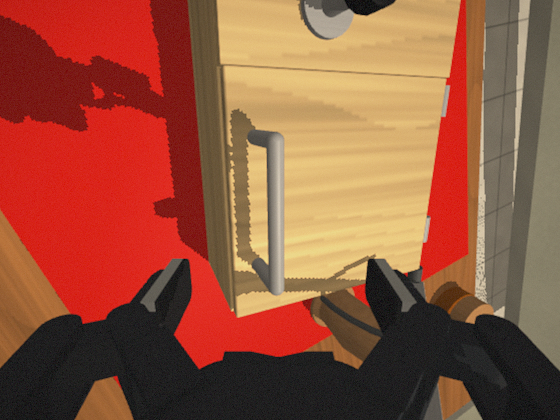

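View pics/side3.png

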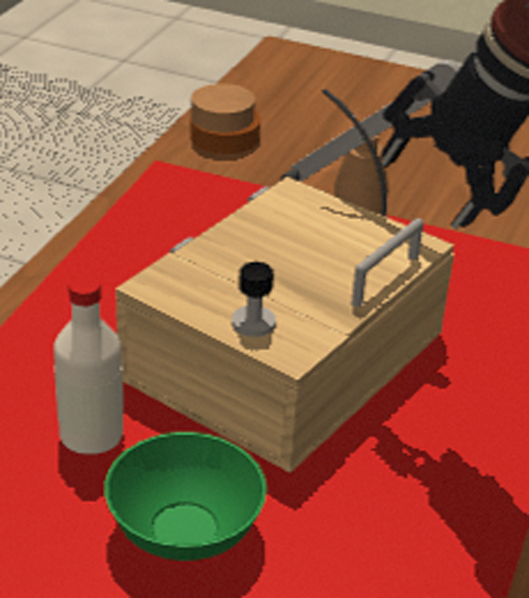

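Wrist view: the bar (276, rows 138–290) sits exactly where predicted (276, 142–288). But joint 2 is at its lower limit, so I move forward at once with less tilt (15°).

```bash
python3 -m handwheel '[[12,-2,-4,0.25,0.9,0],[19,-4,-4,0.45,1.95,0],[19,-4,-4,0.45,1.95,0],[19,-4,-4,0.45,1.95,0]]'
python3 -c "
from station import robot
print(robot.observe()['joints'])"
```

```text
time: 7.97
eef_pos: [504.2, -96.9, 228.3]
ee_rot: [[0.239, 0.945, -0.225], [-0.055, -0.218, -0.974], [-0.969, 0.246, -0.0]]
ft_force: [-0.5, 1.0, 0.0]
grip_width: 84.7
[-0.48354971 -0.50151627 -0.46571239  1.36638146  0.06279522  1.32167522]
```

```bash
python3 -m handwheel '[[-8,0,-20,0,0,0],[-7,0,-40,0,0,0],[-4,-1,-56,0,0,0],[-1,-1,-70,0,0,0],[1,-1,-79,0,0,0],[1,-1,-83,0,0,0],[1,-1,-83,0,0,0]]'
python3 - <<'E'
from station import robot
import cv2
print(robot.observe()['joints'])
p=robot.camera("side");cv2.imwrite("pics/side4.png",cv2.resize(p["color"][100:260,270:450],None,fx=3,fy=3,interpolation=cv2.INTER_CUBIC))
p=robot.camera("wrist");cv2.imwrite("pics/wrist4.png",p["color"])
E
```

```text
time: 8.55
eef_pos: [503.0, -97.5, 143.8]
ee_rot: [[0.24, 0.944, -0.225], [-0.055, -0.219, -0.974], [-0.969, 0.246, -0.001]]
ft_force: [0.4, -0.7, -0.1]
grip_width: 84.9
[-0.48648779 -0.51821776 -0.63077247  1.2178713   0.06402426  1.31956202]
```

View pics/side4.png

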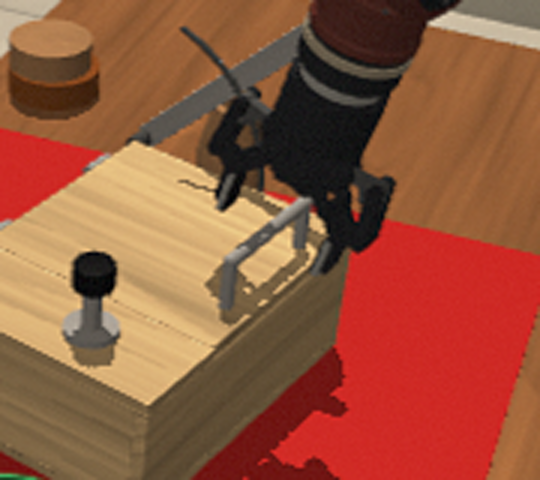

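View pics/wrist4.png

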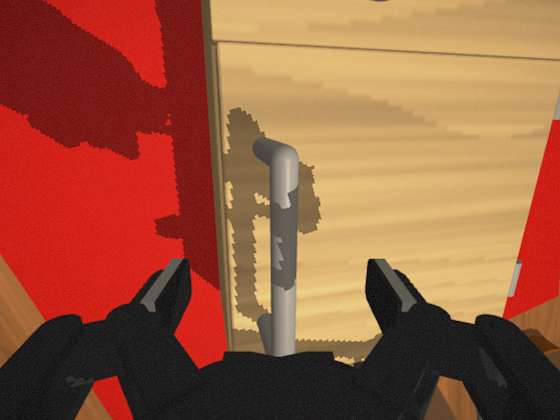

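The bar (column ~284) lies between the open fingers, centred and clear of both posts. Closing.

```bash
python3 -m handwheel '[[0,0,0,0,0,0],[0,0,0,0,0,0],[0,0,0,0,0,0],[0,0,0,0,0,0],[0,0,0,0,0,0],[0,0,0,0,0,0],[0,0,0,0,0,0],[0,0,0,0,0,0],[0,0,0,0,0,0],[0,0,0,0,0,0]]' 0
python3 - <<'E'
import numpy as np
# arc: bar rel hinge in box frame; rows as shift from a0
from scipy.spatial.transform import Rotation as R
yaw=-.228;e=np.array([-np.sin(yaw),np.cos(yaw),0])
f=np.array([np.cos(yaw),np.sin(yaw),0])
H=np.array([0,0,0.]);bar=-203*f+48*np.array([0,0,1]);tx=np.array([.239,-.055,-.969])
tcp=bar+19*tx
for d in range(0,50,3):
    print(d,np.round(R.from_rotvec(e*np.radians(d)).apply(tcp)-tcp,1),np.round(e*d/5,2))
E
```

```text
time: 9.48
eef_pos: [505.4, -98.5, 144.8]
ee_rot: [[0.245, 0.943, -0.226], [-0.055, -0.219, -0.974], [-0.968, 0.251, -0.001]]
ft_force: [15.7, -2.4, -5.8]
grip_width: 9.9
0 [0. 0. 0.] [0. 0. 0.]
3 [ 1.8 -0.4 10.3] [0.14 0.58 0.  ]
6 [ 4.1 -0.9 20.6] [0.27 1.17 0.  ]
9 [ 6.9 -1.6 30.7] [0.41 1.75 0.  ]
12 [10.2 -2.4 40.6] [0.54 2.34 0.  ]
15 [14.  -3.3 50.3] [0.68 2.92 0.  ]
18 [18.4 -4.3 59.8] [0.81 3.51 0.  ]
21 [23.2 -5.4 69.1] [0.95 4.09 0.  ]
24 [28.4 -6.6 78.1] [1.08 4.68 0.  ]
27 [34.1 -7.9 86.8] [1.22 5.26 0.  ]
30 [40.3 -9.4 95.2] [1.36 5.84 0.  ]
33 [ 46.9 -10.9 103.3] [1.49 6.43 0.  ]
36 [ 53.8 -12.5 110.9] [1.63 7.01 0.  ]
39 [ 61.2 -14.2 118.2] [1.76 7.6  0.  ]
42 [ 68.9 -16.  125.1] [1.9  8.18 0.  ]
45 [ 77.  -17.9 131.6] [2.03 8.77 0.  ]
48 [ 85.3 -19.8 137.6] [2.17 9.35 0.  ]
```

Gripped (9.9 mm reads like the earlier ~1.5 mm under-reading, so a 12 mm bar). Lifting along the arc.

```bash
python3 -m handwheel '[[1.8,-0.4,10.3,0.14,0.58,0],[4.1,-0.9,20.6,0.27,1.17,0],[6.9,-1.6,30.7,0.41,1.75,0],[10.2,-2.4,40.6,0.54,2.34,0],[14,-3.3,50.3,0.68,2.92,0],[18.4,-4.3,59.8,0.81,3.51,0],[23.2,-5.4,69.1,0.95,4.09,0],[23.2,-5.4,69.1,0.95,4.09,0]]'
python3 - <<'E'
from station import robot
import cv2
print(robot.observe()['joints'])
p=robot.camera("side");cv2.imwrite("pics/side5.png",cv2.resize(p["color"][70:270,220:450],None,fx=2.6,fy=2.6,interpolation=cv2.INTER_CUBIC))
E
```

```text
time: 10.15
eef_pos: [526.7, -103.4, 211.7]
ee_rot: [[-0.121, 0.966, -0.227], [0.03, -0.225, -0.974], [-0.992, -0.124, -0.002]]
ft_force: [-2.5, 0.0, -1.9]
grip_width: 10.0
[-0.42484479  0.07295387  0.02265134  1.64331138 -0.02221029  1.37570349]
```

View pics/side5.png

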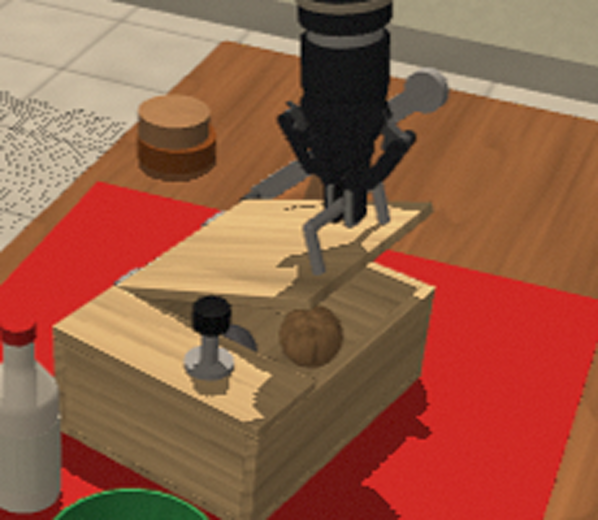

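```bash
python3 -m handwheel '[[5.2,-1.2,9,0.13,0.59,0],[10.9,-2.5,17.7,0.27,1.17,0],[17.1,-4,26.1,0.41,1.75,0],[23.7,-5.5,34.2,0.54,2.34,0],[23.7,-5.5,34.2,0.54,2.34,0]]'
python3 - <<'E'
from station import robot
print(robot.observe()['joints'])
E
```

```text
time: 10.62
eef_pos: [548.8, -108.4, 245.5]
ee_rot: [[-0.322, 0.919, -0.227], [0.077, -0.213, -0.974], [-0.944, -0.331, -0.002]]
ft_force: [-9.0, 4.0, 6.8]
grip_width: 10.1
[-0.39870134  0.43913632  0.46794153  1.93296716 -0.05412406  1.40964092]
```

Joint 4 is nearing its range, so I'll finish with less tool turn. First I refine the marker angle on the initial images.

```bash
python3 - <<'E'
from station import robot
from h import *
import cv2
S=robot.camera("side");T=robot.camera("top")
px=np.array([593.5,-86.7]);yaw=-.228;c,s=np.cos(yaw),np.sin(yaw)
def pt(a,r,y=-156,hx=115,up=0):
    lx=hx-r*np.cos(a)+up*np.sin(a);z=116+r*np.sin(a)+up*np.cos(a)
    return [px[0]+c*lx-s*y,px[1]+s*lx+c*y,z]
out=[]
for im,f,(x0,y0,w,h) in ((S,"pics/side0.png",(300,85,100,80)),(T,"pics/top0.png",(385,185,50,90))):
    k=6;img=cv2.resize(cv2.imread(f)[y0:y0+h,x0:x0+w],None,fx=k,fy=k,interpolation=cv2.INTER_CUBIC)
    for d,col in ((40,(255,0,0)),(44,(0,255,0)),(48,(0,255,255))):
        q=P(im["view"],im["camera_matrix"],[pt(np.radians(d),r) for r in (0,120,250)])
        print(d,np.round(q,1).tolist())
        q=(q-[x0,y0]+.5)*k
        cv2.polylines(img,[q.astype(int)],False,col,1);cv2.circle(img,tuple(q[2].astype(int)),4,col,1)
    cv2.imwrite("pics/mk_%s.png"%("s" if k and x0==300 else "t"),img)
# current flap side
img=T["color"];cv2.imwrite("pics/top6.png",img)
E
```

```text
40 [[318.4, 144.4], [349.6, 130.1], [388.2, 112.4]]
44 [[318.4, 144.4], [348.0, 127.3], [384.7, 106.0]]
48 [[318.4, 144.4], [346.2, 124.5], [380.8, 99.8]]
40 [[407.3, 197.4], [408.7, 228.7], [410.6, 268.6]]
44 [[407.3, 197.4], [409.9, 226.1], [413.1, 263.0]]
48 [[407.3, 197.4], [411.0, 223.3], [415.7, 257.0]]
```

View pics/mk_s.png

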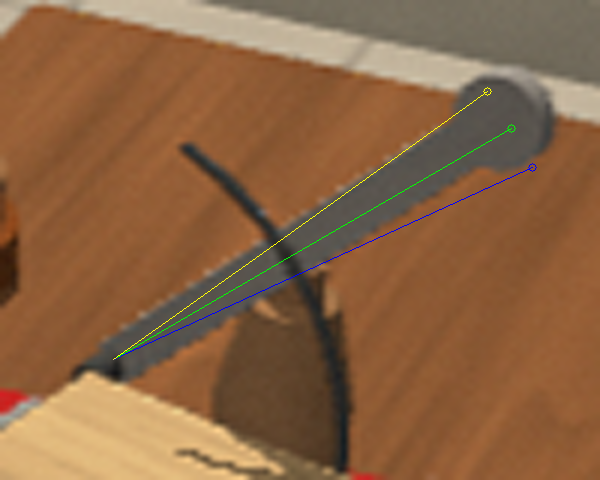

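View pics/mk_t.png

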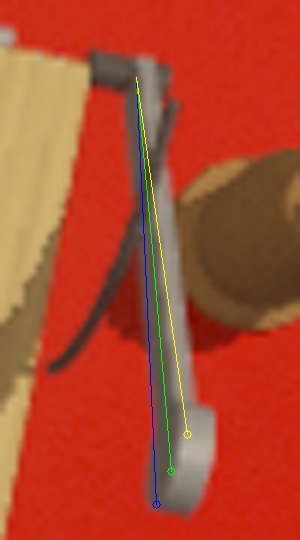

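The marker is about 44.8° (≈0.78 rad). Finishing the lift with only about 4° more tool turn.

```bash
python3 -m handwheel '[[5.3,-1.2,5,0.04,0.15,0],[10.3,-2.4,9.8,0.08,0.3,0],[15.8,-3.7,14.5,0.12,0.45,0],[21.2,-4.9,18.8,0.15,0.6,0],[26.6,-6.2,23,0.18,0.78,0],[32.4,-7.5,27.2,0.18,0.78,0],[32.4,-7.5,27.2,0.18,0.78,0],[32.4,-7.5,27.2,0.18,0.78,0],[32.4,-7.5,27.2,0.18,0.78,0]]'
python3 - <<'E'
from station import robot
from h import *
import cv2
s=robot.observe();print(s['joints'],s["eef_pos"])
# flap angle from grasp point displacement (grasp start vs now)
yaw=-.228;f=np.array([np.cos(yaw),np.sin(yaw),0])
tx=s["ee_rot"][:,0];g=s["eef_pos"]-19*tx
g0=np.array([505.4,-98.5,144.8])-19*np.array([.245,-.055,-.968]);d=g-g0
h=203-d@f;z=48+d[2];print("flap deg",np.degrees(np.arctan2(z,h)-np.arctan2(48,203)),"radius",np.hypot(h,z),"exp 208.6",g0)
for n in("side","top"):
    p=robot.camera(n);cv2.imwrite(f"pics/{n}7.png",cv2.resize(p["color"][70:270,220:450],None,fx=2.6,fy=2.6,interpolation=cv2.INTER_CUBIC))
E
```

```text
time: 11.47
eef_pos: [581.8, -116.0, 274.5]
ee_rot: [[-0.377, 0.898, -0.227], [0.088, -0.209, -0.974], [-0.922, -0.387, -0.001]]
ft_force: [-3.1, 2.6, 1.0]
grip_width: 9.8
[-0.38575618  0.68676085  0.83327641  2.11025451 -0.05991821  1.42538849] [ 581.81711347 -116.00118942  274.54447921]
flap deg 44.242040057304656 radius 209.61037541482352 exp 208.6 [500.745 -97.455 163.192]
```

View pics/side7.png

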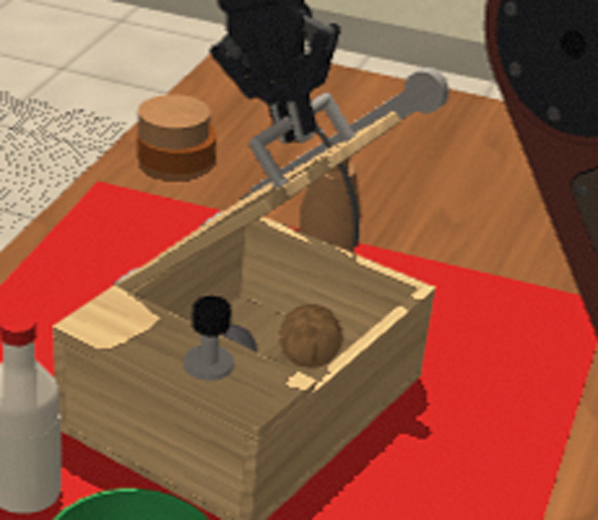

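View pics/top7.png

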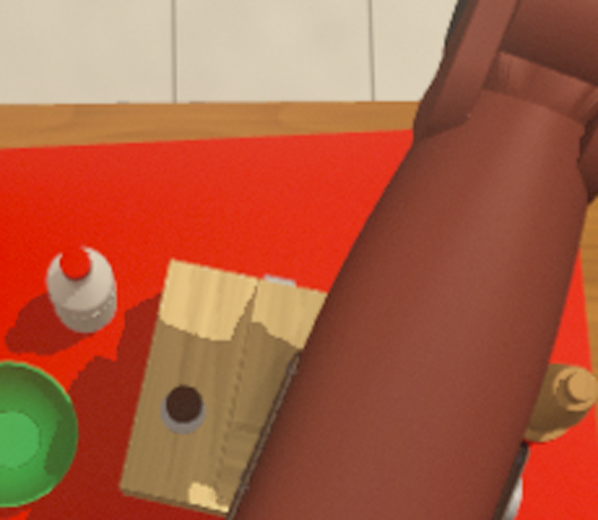

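Flap and marker look parallel in the side view: flap edge (125,283)–(395,117), marker (255,200)–(425,92). Kinematics give 44.2°. Joint 4 sits at its range limit, so I turn the tool back ~5° about the bar.

```bash
python3 -m handwheel '[[0.4,-0.1,-0.1,-0.06,-0.24,0],[0.7,-0.2,-0.2,-0.12,-0.48,0],[1.1,-0.3,-0.4,-0.17,-0.73,0],[1.5,-0.4,-0.6,-0.23,-0.97,0],[1.5,-0.4,-0.6,-0.23,-0.97,0],[1.5,-0.4,-0.6,-0.23,-0.97,0],[1.5,-0.4,-0.6,-0.23,-0.97,0],[1.5,-0.4,-0.6,-0.23,-0.97,0],[1.5,-0.4,-0.6,-0.23,-0.97,0],[1.5,-0.4,-0.6,-0.23,-0.97,0]]'
cat > chk.py <<'E'
from station import robot
from h import *
import cv2,sys
s=robot.observe();print(s['joints'],s["qd"])
yaw=-.228;f=np.array([np.cos(yaw),np.sin(yaw),0])
px=np.array([593.5,-86.7]);c,sn=np.cos(yaw),np.sin(yaw)
g=s["eef_pos"]-19*s["ee_rot"][:,0]
d=g-[500.745,-97.455,163.192]
h=203-d@f;z=48+d[2];print("flap deg",np.degrees(np.arctan2(z,h)-np.arctan2(48,203)),np.hypot(h,z))
def pt(a,r,y,up=0,hx=115):
    lx=hx-r*np.cos(a)+up*np.sin(a);return [px[0]+c*lx-sn*y,px[1]+sn*lx+c*y,116+r*np.sin(a)+up*np.cos(a)]
p=robot.camera("side");k=4;x0,y0,w,hh=255,85,150,120
img=cv2.resize(p["color"][y0:y0+hh,x0:x0+w],None,fx=k,fy=k,interpolation=cv2.INTER_CUBIC)
for dg,col in ((41,(255,0,0)),(44.5,(0,255,0)),(48,(0,255,255))):
    for y in (77,):
        q=(P(p["view"],p["camera_matrix"],[pt(np.radians(dg),r,y,6) for r in (0,225)])-[x0,y0]+.5)*k
        cv2.polylines(img,[q.astype(int)],False,col,1)
cv2.imwrite(sys.argv[1],img)
for t in ("glue","spool","bowl","marker_tip","vent_head"): print(t,[(round(b["score"],2),np.round(b["bbox"]).tolist()) for b in robot.boxes_of(t,p)[:1]])
E
python3 chk.py pics/side8.png
```

```text
time: 12.4
eef_pos: [583.0, -116.3, 274.1]
ee_rot: [[-0.3, 0.927, -0.227], [0.07, -0.215, -0.974], [-0.951, -0.308, -0.001]]
ft_force: [-6.3, 3.7, 6.1]
grip_width: 9.7
[-0.39098235  0.55123604  0.67171563  2.00034607 -0.04931295  1.41599799] [-0.00083871  0.00069001  0.00194526 -0.00029763  0.00071456  0.00173948]
flap deg 44.187068959039955 209.86324543022388
glue [(0.61, [216.0, 187.0, 30.0, 82.0])]
spool [(0.64, [336.0, 133.0, 21.0, 32.0])]
bowl []
marker_tip [(0.9, [335.0, 97.0, 58.0, 36.0])]
vent_head [(0.51, [292.0, 183.0, 15.0, 33.0])]
```

View pics/side8.png

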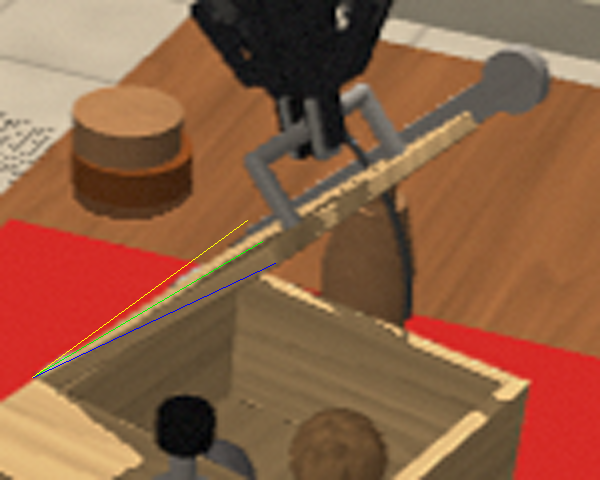

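The flap edge follows the 44.5° line, the arm is at rest with joints clear of their limits, and the marker and bystanders are where they were. Handing in.

```bash
python3 -c "
from station import robot
print(robot.close_job()); s=robot.observe(); print(s['time'],s['grip_width'],s['eef_pos'])"
```

```text
the job is handed in; nothing more can be done
None
the job is handed in; nothing more can be done
```

I pulled the vent plug up, lifted the flap by its bar to the marker arm's slope, and handed in at about 12.5 s with the gripper still holding the bar. The hand-in gives no verdict, so what follows rests on my own last checks.

- **Vent plug:** it rose about 20 mm, to its stop. The wrist felt about 15 N there, and the side picture shows the raised head.
- **Flap:** it stands at about 44.2° worked out from the arm's position. The marker arm measures about 44.8° in the pictures, good to a degree or two, against the 5° allowed. The side view shows the two in line.
- **Grip:** the fingers read 9.7 mm on the 12 mm bar. They also read about 1.4 mm low on the plug head.
- **Bystanders:** the marker arm, bottle and spool are in their original places in the last picture. The detector missed the bowl in that final check; it had been seen in place earlier, and nothing went near it.

**Joint limits:** two poses were cut off at a joint's range. Joint 2 read -0.8402 (range ends at -0.84) during the approach, and joint 4 read 2.1103 (range ends at 2.11) during the lift. Both read a few ten-thousandths past the stated limits, which I took to be rounding. I backed off each time, and the final pose is clear of all limits.

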